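# Hang the ring-tabbed brush on the drop-keeper peg

## Task

Hang the loose brush with the flat eyed handle by its eye on the free peg of the rack: slide it home against the shoulder so that the handle lifts the drop keeper, which then falls shut behind it. Then prove that the keeper holds with a light, steady tug of about half a kilo straight back against it (its tongue is adjustable, so feel for it; more than a kilo would bend it), and leave the brush hanging free and still. Do not force anything or disturb the other things on the bench.

Things in the scene. Friction and masses are not known exactly. Their poses are not given: they have to be found in the camera images.
- brush: Loose round brush standing upright on its bristles, 142 mm tall, about 0.18 kg. Origin: centre of its underside, z up. White ferrule and bristles 68 mm across to 74 mm, dark wooden dome and neck to 100 mm, then a flat dark wooden tab from 96 to 142 mm: 44 mm wide along the brush's y (flat sides, grip here), 14 mm thick along its x. A half turn about z makes no difference.
- brush_eye (a point): Centre of the brass-bushed eye through the tab, along the brush's x: 15 mm diameter, 120 mm above the bristle tips, 22 mm below the tab's flat top edge. Axes as the brush's.
- rack: Fixed wooden rack: foot and upright board, 270 mm wide, 232 mm high, with two level steel pegs 130 mm apart pointing along the rack's -x, 190 mm above the bench. Origin on the bench under the midpoint of the two seats; x points into the board (its face 75 mm behind the seats), y left, z up. The left peg (+y) already carries a fixed brush; the right one (-y) is free.
- peg_seat (a point): Point on the axis of the free peg where the middle of the tab (the eye) stands when it is home against the shoulder; axes as the rack's. Peg 10 mm in diameter; the shoulder (22 mm disc) begins 7 mm behind this point (+x), so the tab's rear face touches it when the eye is here. Hanging by itself the eye sinks 2.5 mm below the peg's axis.
- peg_tip (a point): Blunt conical tip of the free peg, 60 mm in front (-x) of peg_seat, 4 mm across there and full diameter 13 mm farther in.
- keeper_angle (a joint): Angle of the free peg's drop keeper (rad): 0 down on its stop, shut; grows as it is lifted, at most 0.5; falls by its own weight (0.12 kg). A tab slid along the peg meets the keeper's lip from below with its top edge and lifts it about 0.12 to 0.2 rad with a push of 1 to 4 N; once the tab is past the tongue, the keeper drops. From behind, tab against tongue is a hard stop.
- keeper: The keeper, a 12 mm wide steel strap; origin at its pivot, 60 mm behind peg_seat, 12 mm above the axis. Shut: arm 27 mm above the axis, ending in a tongue that reaches down to 11 mm above it; from there a lip slopes forward and up at 28 degrees, 26 mm long. The tongue's end is clamped by a brass screw; its rear face may stand 8.5 to 22.5 mm in front of peg_seat, which no reading tells.
- tar_pot: Bystander: small dark brown iron pot, 72 mm across, 40 mm high; origin at the centre of its underside.
- spare_head: Bystander: brush head without a handle, bristles up, 72 mm across, 74 mm high; origin at the centre of its underside.
- pitch_dish: Bystander: shallow round dish of black pitch, 96 mm across, 16 mm high; origin at the centre of its underside.
- pin_box: Bystander: small open dark tin, 68 x 60 x 24 mm; origin at the centre of its underside.

How it is judged:
On the way, in this order (a step that is already met when the one before it is completed fails the run):
1. the eye is on the free peg and the handle has lifted the keeper (value of joint keeper_angle above 0.08 rad and x of brush_eye in the frame of peg_seat between -0.06 and 0.003 m and y of brush_eye in the frame of peg_seat between -0.006 and 0.006 m and z of brush_eye in the frame of peg_seat between -0.007 and 0.007 m), for 0.05 s.
2. the tab is behind the tongue (eye from 18 mm in front of to 4 mm behind the seat) and the keeper has dropped shut in front of it (value of joint keeper_angle below 0.04 rad and x of brush_eye in the frame of peg_seat between -0.018 and 0.004 m and y of brush_eye in the frame of peg_seat between -0.006 and 0.006 m), for 0.1 s.
3. the brush is tugged against the shut keeper with more than 3 N for 0.4 s (contact force between brush and keeper above 3 N and value of joint keeper_angle below 0.05 rad and x of brush_eye in the frame of peg_seat above -0.018 m), for 0.4 s.
At the end, for the whole second after the job is handed in: The brush hangs free and still (under 0.05 m/s, within 0.15 rad of upright) by its eye on the free peg, the eye between 18 mm in front of and 4 mm behind the seat, within 6 mm sideways and from 7 mm below to 3 mm above the peg's axis, with the keeper down (below 0.05 rad) in front of the tab (value of joint keeper_angle below 0.05 rad and x of brush_eye in the frame of peg_seat between -0.018 and 0.004 m and y of brush_eye in the frame of peg_seat between -0.006 and 0.006 m and z of brush_eye in the frame of peg_seat between -0.007 and 0.003 m and angle between brush's own z axis and vertical below 0.15 rad and linear speed of brush below 0.05 m/s); the robot touches nothing.
It fails at once if the brush presses on the keeper with more than 10 N, or on the rack and its peg with more than 20 N (contact force between brush and keeper above 10 N or contact force between brush and rack above 20 N).
It fails at once if a bystander on the bench is shifted by more than 30 mm (distance of any of tar_pot, spare_head, pitch_dish, pin_box from where it was at the start of the episode above 0.03 m).
It also fails if it takes over 64 s, if anything falls off the work surface, if the arm or the gripper's body presses on something with over 40 N, if the wrist force passes 120 N, or if a joint passes its speed limit or range.

## Robot

A 7-joint arm with a two-finger parallel gripper is mounted at the origin on the work surface; the furniture and walls round the work are solid. World frame = base frame: x ahead of the robot, y to its left, z up, the work surface at z = 0. Lengths are in m, angles in rad, forces in N, time in s.
With the tool pointing down it reaches from about 0.4 to 0.9 m from the base axis. Payload 5.6 kg.
Tool frame: the origin (TCP) lies midway between the tips of the shut fingers; the grasp point (between the pads) lies 19 mm behind it; z points along the fingers, y is the line along which they close (so a half turn about z gives the same grasp; the last joint's range is limited). The gripper opens to 92 mm and grips with 3 to 60 N. Pads are 20 mm wide; open, the fingers measure 128 mm over their backs; the gripper's body (75 mm by 189 mm) begins 69 mm behind the grasp point.
Start: joints at [1.295, 0.468, -0.012, 1.603, 0.006, 1.071, -0.056], TCP at [0.15, -0.632, 0.192] pointing down, gripper open.
Joint ranges: [-2.53, 2.53], [-0.31, 2.02], [-1.57, 1.55], [0.28, 2.44], [-1.29, 4.43], [0.15, 1.84], [-2.92, 2.92]. Speed limits (rad/s): [2.57, 2.57, 3.14, 3.14, 3.14, 3.14, 3.14].

## Interface

Orientations are given as a 3x3 rotation matrix whose columns are the frame's x, y, z axes.
In Python, from station import env, effector, solver, viewer, workorder, search_frame, tip_of gives the robot as it stands. Calls block until the motion is done:
- env.reach(position, orientation): joint-space move of the TCP to a pose.
- env.movel(position, frame=None, rate=0.15): straight line of the TCP; frame=None keeps the orientation; rate is the mean speed in m/s.
- env.goto_joints(angles): joint-space move.
- effector.release() and effector.grasp(squeeze=None): open the fingers fully, or close them until they stop; squeeze is the grip in N (None keeps the last).
- env.pause(seconds).
- solver.inverse_kinematics(position, orientation): joint angles nearest the present ones, or None.
- env.sense(): the state.
- viewer.read_camera(name): name is "side" or "top" or "wrist"; returns (picture, depth): 420x560x3 uint8, red, green, blue; 420x560 float32, m along the optical axis (not along the pixel's ray), 0 where there is no reading.
- viewer.camera_info(name): a dict with "intrinsics" (3x3 intrinsics, pixels), "dist_coeffs" ([k1, k2, p1, p2, k3] as OpenCV has them; the pictures are not rectified), "eye" and "rotation" of the camera in the world; the wrist camera has in their place "T_tool_cam" (4x4, takes a point from camera to tool coordinates, whose origin is the TCP and whose axes are the flange's). Camera axes: x right, y up, looking along -z (the intrinsics and any distortion apply to the point x, -y, -z); pixel columns grow to the right and rows downward; lengths in m; the calibration is good to about 2 mm. A picture is of the moment at which its call begins: read the wrist's pose just before it. camera_info takes no time and is no camera call.
A pose or a line that the arm cannot do raises env.PlanningError and nothing moves.
- workorder.finish_job(): hands the job in; it is judged then, once.
Trained networks look in the newest picture that a camera, given by its name, has taken for a name from the list of things; names that differ only in an ending like _2 or _b are one class to them, and where a whole thing is asked for, a point or a joint stands for the part that bears it (a point fixed in the world has none). Each returns a list of dicts, best first, with "score" (0 to 1); they miss things now and then, are a little off and sometimes report something else, mostly with a low value. They report only what shows in the picture. A call takes as long as a camera call.
- search_frame(camera, name): "at" ([x, y, z] in m, in world coordinates, good to about 4 mm: the middle of the surface that is visible of it).
- tip_of(camera, name): "at" ([x, y, z] in m, in world coordinates, good to about 4 mm: a listed point, or the origin of a listed thing).
The state is a dict: "t": time; "joint_positions": joint angles; "joint_velocities": joint speeds; "tau": joint torques, N m; "ee_pos": TCP position; "tcp_rot": TCP orientation; "wrist_force": force on the tool from outside, world axes, zero at the start; "moment": the same for the moment, N m; "gripper_width": finger opening in m; "grasp_force": force on a finger pad.
Only numpy, scipy, OpenCV 4.12 (cv2) and the standard library are available. Lean on these libraries where they do the work, as an engineer would, in place of code of your own. Each camera call takes 0.05 s, during which the arm holds its last target. There are 200 camera calls.

## Working session

There is one attempt and no reset: what is moved stays moved. The work goes in short steps, each a Python script; the robot and the scene stay as the last script left them, time stands still between calls to the robot, and variables do not carry over. Pictures are saved under pics/ and viewed, at most 10 in all, crops included, and the job is handed in when it is done.

```bash
mkdir -p pics; ls; python3 - <<'E'
from station import *
import cv2,numpy as np
for c in("side","top"):
    p,d=viewer.read_camera(c); cv2.imwrite(f"pics/{c}0.png",p[:,:,::-1]); np.savez(f"{c}0.npz",p=p,d=d)
    i=viewer.camera_info(c); print(c,np.round(i["eye"],3).tolist(),np.round(i["rotation"],2).tolist(),np.round(i["intrinsics"],0).tolist(),i["dist_coeffs"])
    for n in("brush","brush_eye","rack","peg_seat","peg_tip","keeper","tar_pot","spare_head","pitch_dish","pin_box"):
        print(n,[(np.round(x["at"],3).tolist(),round(x["score"],2)) for x in tip_of(c,n)[:2]])
s=env.sense();print(s["t"],s["ee_pos"],s["tcp_rot"],s["gripper_width"])
E
```

```text
pics
side [0.236, -0.681, 0.576] [[0.92, 0.2, -0.35], [-0.4, 0.47, -0.78], [0.0, 0.86, 0.52]] [[396.0, 0.0, 278.0], [0.0, 396.0, 205.0], [0.0, 0.0, 1.0]] [-0.04411096  0.          0.          0.          0.        ]
brush [([0.507, -0.291, 0.003], 0.94)]
brush_eye [([0.505, -0.298, 0.121], 0.56)]
rack [([0.596, 0.055, 0.002], 0.62)]
peg_seat [([0.58, -0.01, 0.19], 0.88)]
peg_tip [([0.525, -0.001, 0.193], 0.82)]
keeper [([0.645, -0.014, 0.205], 0.67)]
tar_pot [([0.431, 0.312, -0.004], 0.51)]
spare_head [([0.388, -0.181, 0.001], 0.68)]
pitch_dish [([0.391, 0.064, 0.002], 0.56)]
pin_box [([0.581, 0.317, -0.004], 0.5)]
top [0.475, 0.009, 1.155] [[-0.01, 1.0, -0.06], [-1.0, -0.01, -0.01], [-0.01, 0.06, 1.0]] [[442.0, 0.0, 274.0], [0.0, 442.0, 209.0], [0.0, 0.0, 1.0]] [-0.09425751  0.          0.          0.          0.        ]
brush [([0.507, -0.295, -0.002], 0.61)]
brush_eye [([0.503, -0.293, 0.119], 0.77), ([0.437, 0.313, 0.002], 0.73)]
rack [([0.595, 0.058, 0.002], 0.6)]
peg_seat [([0.585, -0.012, 0.192], 0.93)]
peg_tip [([0.524, -0.001, 0.193], 0.58)]
keeper [([0.643, -0.016, 0.2], 0.63)]
tar_pot [([0.437, 0.31, 0.004], 0.97)]
spare_head [([0.387, -0.183, 0.0], 0.67)]
pitch_dish [([0.39, 0.064, -0.004], 0.93)]
pin_box [([0.583, 0.319, 0.0], 0.65), ([0.583, -0.013, 0.188], 0.48)]
1.1 [ 0.14989855 -0.63247772  0.1922884 ] [[ 9.73049490e-01  2.30596378e-01 -1.51158809e-05]
 [ 2.30596378e-01 -9.73049490e-01 -1.64094615e-05]
 [-1.84924626e-05  1.24815507e-05 -1.00000000e+00]] 0.09159244916902214
```

View pics/side0.png

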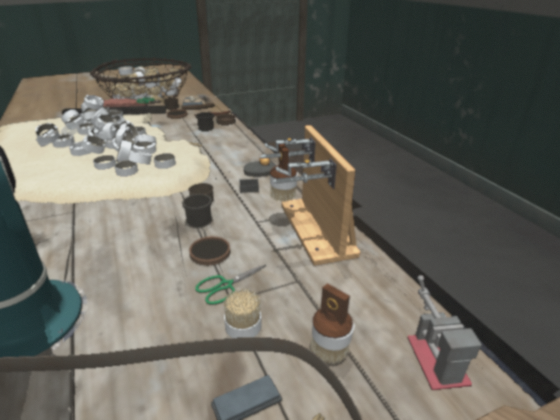

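View pics/top0.png

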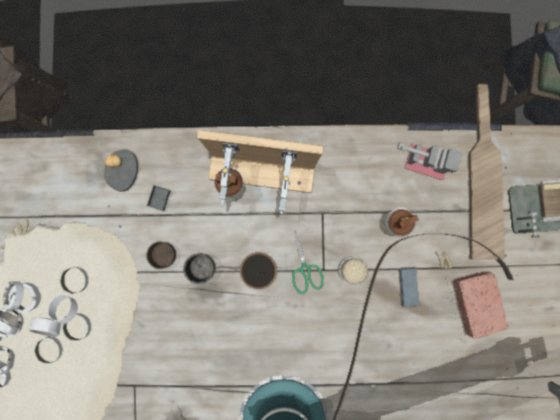

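The side view shows the brush at about (333,325), the free peg running from about (290,180) to (330,165), and the rack. In the top view the brush tab is at (405,220) and runs roughly along world y. The free peg with its keeper lies from (282,210) to (290,152). Next I'll look from close up with the wrist camera.

```bash
cat >h.py <<'E'
from station import *
import cv2,numpy as np
def R(yaw): # tool down; tool x along yaw, closing axis = yaw-90
    c,s=np.cos(yaw),np.sin(yaw); return np.array([[c,s,0],[s,-c,0],[0,0,-1.]])
def shot(name,tag=None):
    s=env.sense(); p,d=viewer.read_camera(name); i=viewer.camera_info(name)
    if name=="wrist":
        T=np.eye(4);T[:3,:3]=s["tcp_rot"];T[:3,3]=s["ee_pos"];T=T@np.array(i["T_tool_cam"])
    else:
        T=np.eye(4);T[:3,:3]=i["rotation"];T[:3,3]=i["eye"]
    h,w=d.shape; uv=np.stack(np.meshgrid(np.arange(w),np.arange(h)),-1).reshape(-1,1,2).astype(float)
    q=cv2.undistortPoints(uv,np.array(i["intrinsics"]),np.array(i["dist_coeffs"])).reshape(h,w,2)
    c=np.stack([q[...,0]*d,-q[...,1]*d,-d],-1); W=c@T[:3,:3].T+T[:3,3]; W[d==0]=np.nan
    if tag: cv2.imwrite(f"pics/{tag}.png",p[:,:,::-1]); np.savez(tag+".npz",p=p,W=W,T=T)
    return p,W
def fr(): 
    s=env.sense(); return np.round(s["wrist_force"],2),np.round(s["ee_pos"],4),round(s["t"],2)
E
python3 - <<'E'
from h import *
i=viewer.camera_info("wrist");print(np.round(i["T_tool_cam"],3).tolist(),np.round(i["intrinsics"],0).tolist())
env.reach([0.505,-0.294,0.31],R(0.1))
p,W=shot("wrist","w_brush")
m=(W[...,2]>.128)&(W[...,2]<.155)&(np.hypot(W[...,0]-.505,W[...,1]+.294)<.05)
P=W[m]; print(len(P),np.median(P,0),cv2.minAreaRect(P[:,:2].astype(np.float32)*1000))
print([(x["at"],x["score"]) for x in tip_of("wrist","brush_eye")[:2]],[(x["at"],x["score"]) for x in tip_of("wrist","brush")[:2]])
env.reach([0.53,-0.01,0.36],R(-0.1))
p,W=shot("wrist","w_peg")
for n in("peg_seat","peg_tip","keeper"):print(n,[(np.round(x["at"],4).tolist(),round(x["score"],2)) for x in tip_of("wrist",n)[:2]])
print(fr())
a=np.hstack([cv2.imread("pics/w_brush.png"),cv2.imread("pics/w_peg.png")]);cv2.imwrite("pics/ww.png",cv2.resize(a,(800,300)))
E
```

```text
[[-0.001, 0.957, 0.289, 0.083], [1.0, 0.001, 0.0, 0.0], [-0.0, 0.289, -0.957, -0.192], [0.0, 0.0, 0.0, 1.0]] [[315.0, 0.0, 279.0], [0.0, 315.0, 204.0], [0.0, 0.0, 1.0]]
532 [ 0.50833785 -0.29537778  0.14163557] ((507.5622863769531, -295.234130859375), (15.301473617553711, 43.87826156616211), 24.357969284057617)
[([0.5059, -0.2969, 0.1233], 0.88)] [([0.5071, -0.2928, 0.0014], 0.57)]
peg_seat [([0.5822, -0.0112, 0.1849], 0.76)]
peg_tip [([0.5239, -0.0004, 0.1878], 0.67), ([0.582, -0.0081, 0.1859], 0.37)]
keeper [([0.6459, -0.016, 0.202], 0.67)]
(array([-0.28, -0.  ,  0.05]), array([ 0.53  , -0.0115,  0.3596]), 4.4)
```

View pics/ww.png

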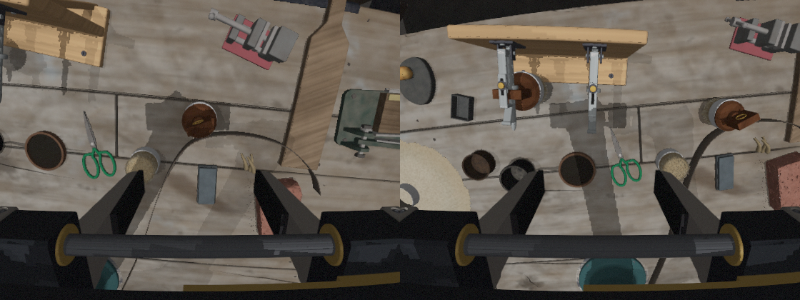

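The left half shows the brush at about (200,120), with its tab turned about 24 degrees. The right half shows the free peg and keeper at about (593,50–120). I'll move closer over the peg to fit its lateral line.

```bash
python3 - <<'E'
from h import *
env.reach([0.50,-0.005,0.27],R(-0.1)); env.pause(0.3); print(fr())
p,W=shot("wrist","w_peg2")
def top(W):
    z=W[...,2]
    m=(z>.222)&(z<.245)&(W[...,0]>.6)&(W[...,0]<.76)&(np.abs(W[...,1])<.25)
    P=W[m]; print("board",len(P),cv2.minAreaRect(P[:,:2].astype(np.float32)*1000) if len(P) else 0)
    u=np.array([np.cos(-.13),np.sin(-.13)]);n=np.array([-u[1],u[0]])
    D=W[...,:2]-np.array([.583,-.011]); a=D@u;b=D@n
    m=(np.abs(b)<.018)&(z>.17)&(z<.25)
    for lo in np.arange(-.065,.06,.01):
        k=m&(a>=lo)&(a<lo+.01)
        if k.sum()>3: print(round(lo+.005,3),k.sum(),"b %.4f..%.4f mean %.4f z %.4f"%(*np.percentile(b[k],[3,97]),b[k].mean(),np.median(z[k])))
top(W); print("--"); top(np.load("w_peg.npz")["W"])
for n in("peg_seat","peg_tip","keeper"):print(n,[(np.round(x["at"],4).tolist(),round(x["score"],2)) for x in tip_of("wrist",n)[:2]])
E
```

```text
(array([-0.7 ,  0.27, -0.29]), array([ 0.5012, -0.005 ,  0.2713]), 5.17)
board 1118 ((626.3611450195312, 19.47802734375), (210.00607299804688, 66.00276184082031), 86.27533721923828)
-0.06 4 b 0.0025..0.0050 mean 0.0037 z 0.1919
-0.05 140 b -0.0027..0.0105 mean 0.0039 z 0.2195
-0.04 208 b -0.0018..0.0093 mean 0.0036 z 0.2140
-0.03 165 b -0.0022..0.0091 mean 0.0034 z 0.2091
-0.02 206 b -0.0025..0.0091 mean 0.0032 z 0.2246
-0.01 223 b -0.0024..0.0086 mean 0.0031 z 0.2246
0.0 233 b -0.0028..0.0088 mean 0.0030 z 0.2247
0.01 319 b -0.0067..0.0120 mean 0.0025 z 0.2248
0.02 238 b -0.0030..0.0084 mean 0.0027 z 0.2253
0.03 238 b -0.0033..0.0080 mean 0.0024 z 0.2206
0.04 255 b -0.0032..0.0082 mean 0.0025 z 0.2208
0.05 330 b -0.0080..0.0120 mean 0.0022 z 0.2205
0.06 466 b -0.0101..0.0129 mean 0.0018 z 0.2199
--
board 6450 ((638.9667358398438, 49.078895568847656), (269.2962646484375, 97.3855972290039), 81.81019592285156)
-0.05 75 b -0.0028..0.0101 mean 0.0036 z 0.2197
-0.04 107 b -0.0016..0.0095 mean 0.0038 z 0.2140
-0.03 81 b -0.0023..0.0086 mean 0.0032 z 0.2092
-0.02 107 b -0.0023..0.0092 mean 0.0034 z 0.2246
-0.01 109 b -0.0021..0.0083 mean 0.0031 z 0.2246
0.0 118 b -0.0028..0.0084 mean 0.0028 z 0.2247
0.01 161 b -0.0069..0.0124 mean 0.0024 z 0.2247
0.02 122 b -0.0032..0.0086 mean 0.0026 z 0.2253
0.03 120 b -0.0031..0.0081 mean 0.0025 z 0.2207
0.04 126 b -0.0029..0.0083 mean 0.0028 z 0.2205
0.05 154 b -0.0076..0.0119 mean 0.0020 z 0.2204
0.06 239 b -0.0095..0.0132 mean 0.0022 z 0.2196
peg_seat [([0.5849, -0.0101, 0.1891], 0.85)]
peg_tip [([0.5243, -0.0012, 0.1926], 0.82)]
keeper [([0.6439, -0.0191, 0.2012], 0.98)]
```

View pics/w_peg2.png

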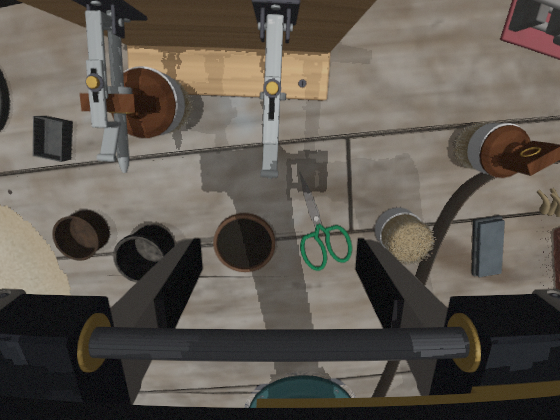

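The keeper strap is centred on a line with yaw about -0.147 rad. The board edge gives -0.143, so I'll use -0.146, with the seat at about (0.5834, -0.0080). Next I'll grasp the brush, lift it and check the grip.

```bash
cat >>h.py <<'E'
def lin(pos,Rm=None,rate=.1,n=2,settle=.25):
    "straight move, then trim out the steady tracking error"
    pos=np.array(pos,float); env.movel(pos,Rm,rate); c=pos.copy()
    for _ in range(n):
        env.pause(settle); c+=pos-env.sense()["ee_pos"]; env.movel(c,Rm,.05)
    env.pause(settle); return c
E
python3 - <<'E'
from h import *
c=np.array([.5075,-.2953]); Rb=R(np.radians(24.36))
env.reach([*c,.23],Rb); lin([*c,.105],Rb,.12); print(fr())
effector.grasp(40); env.pause(.3); s=env.sense(); print(fr(),s["gripper_width"],s["grasp_force"]); print(np.round(s["tcp_rot"],3).tolist())
p0=s["ee_pos"]; env.movel([p0[0],p0[1],.29],None,.12); env.pause(.4); print(fr(),env.sense()["gripper_width"])
p,W=shot("side","s_lift"); cv2.imwrite("pics/s_lift_c.png",cv2.resize(p[60:400,200:480,::-1],None,fx=1.7,fy=1.7))
for n in("brush","brush_eye"):print(n,[(np.round(x["at"],4).tolist(),round(x["score"],2)) for x in tip_of("side",n)[:2]])
E
```

```text
(array([-0.53,  1.12,  0.19]), array([ 0.5075, -0.2953,  0.105 ]), 8.93)
(array([ 0.45,  1.1 , -0.27]), array([ 0.5075, -0.2953,  0.105 ]), 10.02) 0.043653271437245365 39.998099226504564
[[0.911, 0.412, -0.0], [0.412, -0.911, 0.0], [-0.0, -0.0, -1.0]]
(array([ 0.44, -0.47, -1.8 ]), array([ 0.5075, -0.2953,  0.2899]), 12.11) 0.04358178717822564
brush [([0.5075, -0.289, 0.1872], 0.7)]
brush_eye [([0.5079, -0.2959, 0.3026], 0.72), ([0.5949, 0.0548, 0.0018], 0.47)]
```

View pics/s_lift_c.png

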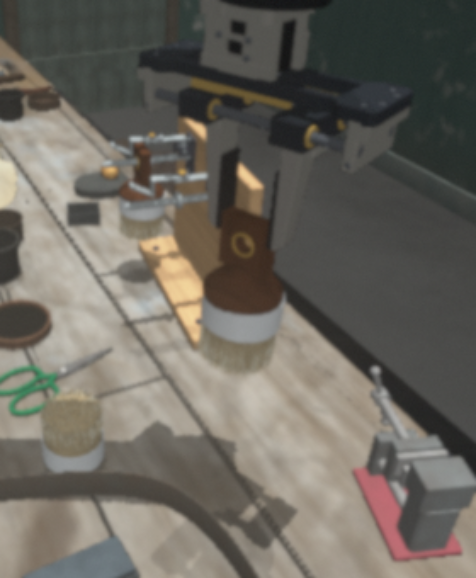

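The brush is held upright and square, with the tab between the pads at about (245,240) in the crop. I'll move it in front of the peg and then feel the way in step by step.

```bash
cat >>h.py <<'E'
YAW=-.146; U=np.array([np.cos(YAW),np.sin(YAW),0]); N=np.array([-U[1],U[0],0]); Z=np.array([0,0,1.])
SEAT=np.array([.5834,-.0080,.190]); HAND=np.array([0,0,.015])   # eye = tcp + HAND
def tcp(a,b=0,h=0): return SEAT+a*U+b*N+h*Z-HAND
def abh(): d=env.sense()["ee_pos"]+HAND-SEAT; return 1000*np.array([d@U,d@N,d[2]])
def F(): f=env.sense()["wrist_force"]; return np.array([f@U,f@N,f[2]])
def Fm(n=4):
    r=[]
    for _ in range(n): r.append(F()); env.pause(.03)
    return np.mean(r,0)
E
python3 - <<'E'
from h import *
Rp=R(YAW)
env.reach(tcp(-.12,0,.08),Rp)
c=lin(tcp(-.10,0,-.0012),Rp,.12); print(abh(),env.sense()["t"])
bias=c-tcp(-.10,0,-.0012); f0=Fm(); np.savez("f0.npz",f0=f0,bias=bias)
print("bias",bias,"f0",f0)
p,W=shot("side","s_pre"); cv2.imwrite("pics/s_pre_c.png",cv2.resize(p[90:270,210:410,::-1],None,fx=3,fy=3))
a=-.075
env.movel(tcp(a,0,-.0012)+bias,None,.05)
while a<-.044:
    a+=.004; env.movel(tcp(a,0,-.0012)+bias,None,.03); env.pause(.05); f=Fm()-f0
    print(round(a*1000),np.round(abh(),1),np.round(f,2),round(env.sense()["t"],1))
    if np.abs(f).max()>5: break
p,W=shot("side"); cv2.imwrite("pics/s_in_c.png",cv2.resize(p[90:270,210:410,::-1],None,fx=3,fy=3))
E
```

```text
[-9.99987957e+01 -2.21166110e-02 -1.20973730e+00] 15.5417
bias [ 3.53355706e-06 -1.80865755e-06  7.88411904e-06] f0 [ 0.00707181  0.06184151 -2.06737977]
-71 [-71.1   0.   -1.2] [ 0.24 -0.04  0.14] 16.8
-67 [-67.1   0.   -1.2] [-0.46  0.17  0.3 ] 17.3
-63 [-63.1  -0.   -1.2] [ 0.19 -0.73  0.06] 17.8
-59 [-59.1   0.   -1.2] [0.14 0.19 0.15] 18.2
-55 [-55.    0.   -1.2] [-0.01 -0.06  0.05] 18.7
-51 [-51.1  -0.   -1.2] [ 0.74 -0.14 -0.15] 19.2
-47 [-47.   -0.   -1.3] [-0.44  0.06 -0.38] 19.6
-43 [-42.9  -0.   -1.2] [-0.3  -0.41 -0.64] 20.1
```

View pics/s_in_c.png

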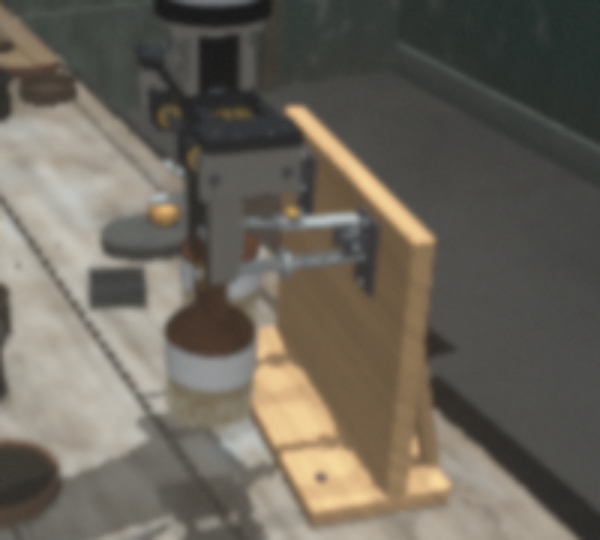

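The crop shows the tab with the peg through it at about (225,280) and the keeper lip just in front of it, with no contact force so far. I'll keep sliding in, with force limits.

```bash
python3 - <<'E'
from h import *
f0=np.load("f0.npz")["f0"]
a=-.043
while a<.006:
    a+=.003 if a<-.006 else .001
    env.movel(tcp(a,0,-.0012),None,.03); f=Fm(3)-f0
    print(round(a*1000),np.round(abh(),1),np.round(f,2),round(env.sense()["t"],1))
    if f[0]<-5.5 or np.abs(f[1:]).max()>6: break
p,W=shot("side","s_home"); cv2.imwrite("pics/s_home_c.png",cv2.resize(p[90:270,210:410,::-1],None,fx=3,fy=3))
E
```

```text
-40 [-39.9  -0.   -1.2] [ 0.06 -0.03 -1.05] 20.5
-37 [-36.9   0.   -1.2] [0.3  0.21 0.23] 20.9
-34 [-33.8   0.   -1.2] [ 0.43 -0.75 -0.39] 21.2
-31 [-30.8  -0.   -1.2] [-0.16 -0.21 -0.3 ] 21.6
-28 [-27.7  -0.   -1.2] [ 0.11  0.05 -0.42] 21.9
-25 [-24.9  -0.   -1.2] [ 0.81  0.13 -0.54] 22.3
-22 [-21.9  -0.   -1.2] [ 0.56  0.06 -1.12] 22.6
-19 [-18.9   0.   -1.2] [ 0.22 -0.51 -0.37] 23.0
-16 [-15.9  -0.   -1.2] [ 0.68 -0.02 -0.7 ] 23.3
-13 [-13.    0.   -1.2] [ 0.08 -0.07 -0.04] 23.7
-10 [-10.   -0.   -1.2] [ 0.22 -0.51  0.07] 24.0
-7 [-7.  -0.  -1.2] [-0.18 -0.39  0.33] 24.4
-4 [-4.  -0.  -1.3] [-0.15  0.21 -0.16] 24.7
-3 [-3.   0.  -1.2] [-0.32 -0.59  0.19] 25.1
-2 [-2.   0.  -1.2] [ 0.04 -0.71 -0.09] 25.4
-1 [-1.   0.  -1.2] [-0.14 -0.72  0.54] 25.8
0 [ 0.  -0.  -1.2] [0.16 0.16 0.36] 26.1
1 [ 1.  -0.  -1.2] [-0.28  0.04 -0.24] 26.5
2 [ 1.7  0.  -1.3] [-0.98 -0.17  0.46] 26.8
3 [ 1.8  0.  -1.4] [-5.54  0.04  2.48] 27.2
```

View pics/s_home_c.png

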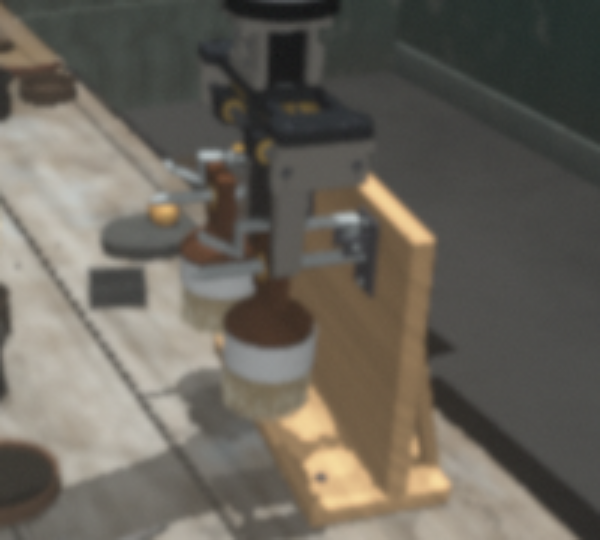

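The brush met the shoulder at a ≈ 1.8 mm with about 5.5 N, and the keeper looks shut in the crop, with its arm level at about (290,225). Now I'll back off and feel for the tongue.

```bash
python3 - <<'E'
from h import *
f0=np.load("f0.npz")["f0"]
a=.001; env.movel(tcp(a,0,-.0012),None,.03); env.pause(.2); f=Fm(6)-f0; print(np.round(abh(),1),np.round(f,2))
ok=False
while a>-.0155:
    a-=.0008 if f[0]<1.5 else .0003
    env.movel(tcp(a,0,-.0012),None,.02); f=Fm(4)-f0
    print(round(a*1000,1),np.round(abh(),1),np.round(f,2),round(env.sense()["t"],1))
    if f[0]>4.6: ok=True;break
if ok:
    for _ in range(10): env.pause(.05); print(np.round(Fm(3)-f0,2)[0],end=" ")
    print(np.round(abh(),2),env.sense()["t"],a)
E
```

```text
[ 1.1 -0.  -1.2] [0.03 0.04 0.18]
0.2 [ 0.2  0.  -1.2] [-0.06  0.62  0.4 ] 28.2
-0.6 [-0.6  0.  -1.2] [-0.14  0.1   0.26] 28.6
-1.4 [-1.4  0.  -1.2] [-0.08 -0.07  0.35] 29.0
-2.2 [-2.2  0.  -1.2] [0.04 0.07 0.93] 29.4
-3.0 [-3.  -0.  -1.2] [ 0.11 -0.1  -0.05] 29.8
-3.8 [-3.8  0.  -1.2] [-0.45 -0.18  0.37] 30.2
-4.6 [-4.6  0.  -1.2] [0.07 0.32 0.44] 30.5
-5.4 [-5.4 -0.  -1.2] [-0.67  0.31  0.  ] 30.9
-6.2 [-6.2  0.  -1.2] [-0.42 -0.13  0.15] 31.3
-7.0 [-7.   0.  -1.2] [-0.36  0.45  0.61] 31.7
-7.8 [-7.8 -0.  -1.2] [ 0.02 -0.12  0.6 ] 32.1
-8.6 [-8.6  0.  -1.2] [-0.22 -0.47  0.55] 32.5
-9.4 [-9.4  0.  -1.2] [ 0.14 -0.15  0.3 ] 32.8
-10.2 [-10.2   0.   -1.2] [ 0.11 -0.17 -0.33] 33.2
-11.0 [-11.    0.   -1.2] [-0.06  0.53  0.33] 33.6
-11.8 [-11.8  -0.   -1.2] [-0.14 -0.01  0.12] 34.0
-12.6 [-12.6  -0.   -1.2] [-0.02 -0.44  0.22] 34.4
-13.4 [-13.4  -0.   -1.2] [0.32 0.09 0.38] 34.8
-14.2 [-13.5   0.   -1. ] [ 2.97 -0.29 -0.14] 35.1
-14.5 [-13.6   0.   -0.9] [ 5.67 -0.25 -1.18] 35.5
5.36 5.32 4.96 5.65 5.21 5.61 5.43 5.08 5.37 5.57 [-13.58   0.02  -0.86] 37.025 -0.014500000000000004
```

The tongue was found at −13.6 mm, which is about 15.4 mm in front of the shoulder position. It held a steady 5.4 N for 1.5 s. Now I'll move to mid-gap, lower the brush onto the peg, release and withdraw.

```bash
python3 - <<'E'
from h import *
f0=np.load("f0.npz")["f0"]
a=-.0055; env.movel(tcp(a,0,-.0012),None,.03); env.pause(.1)
h=-.0012
while h>-.0045:
    h-=.0004; env.movel(tcp(a,0,h),None,.02); f=Fm(5)-f0; print(round(h*1000,1),np.round(f,2))
    if f[2]>1.7: break
effector.release(); env.pause(.3)
p0=env.sense()["ee_pos"]; env.movel(p0+[0,0,.03],None,.05); env.movel(p0+.10*Z,None,.1); env.movel(p0+.12*Z-.16*U,None,.2); env.pause(1)
print(fr())
p,W=shot("side","s_end"); cv2.imwrite("pics/s_end_c.png",cv2.resize(p[90:270,210:410,::-1],None,fx=3,fy=3))
for n in("brush_eye","brush","keeper"):
    print(n,[(np.round([(x["at"]-SEAT)@U,(x["at"]-SEAT)@N,x["at"][2]-.19],4).tolist(),round(x["score"],2)) for x in tip_of("side",n)[:2]])
E
```

```text
-1.6 [ 0.12  0.23 -0.1 ]
-2.0 [-0.14 -0.09  0.15]
-2.4 [ 0.19 -0.09  0.14]
-2.8 [-0.3  -0.6   1.87]
(array([-0.55,  0.12,  0.29]), array([0.4196, 0.0161, 0.2922]), 43.93)
brush_eye [([-0.0061, 0.0006, -0.003], 0.68)]
brush [([-0.0057, 0.0073, -0.1208], 0.83), ([-0.1975, 0.2947, -0.1896], 0.7)]
keeper [([0.0628, 0.0043, 0.0136], 0.73)]
```

View pics/s_end_c.png

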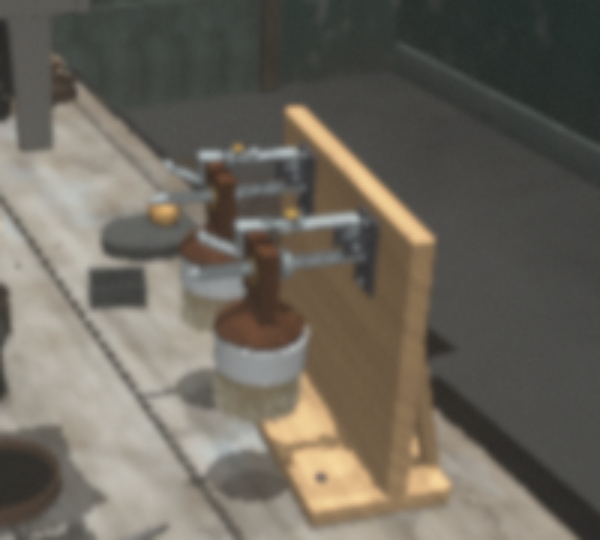

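The brush hangs upright at about (262,320) behind the shut keeper tongue at about (238,235), and the gripper is clear. I'll let it settle, then hand in.

```bash
python3 -c "
from h import *
env.pause(4); print(workorder.finish_job(), env.sense()['t'])"
```

```text
the job is handed in; nothing more can be done
the job is handed in; nothing more can be done
```

The brush hangs free on the free peg behind the shut keeper, which held a steady tug of about 5.4 N for 1.5 s; the job is handed in, and no verdict was shown.

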